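# Make a hinge fast in the drilling jig with its toggle clamp

### The arm

A 6-joint arm with a two-finger parallel gripper is mounted at the origin on the work surface. World frame = base frame: x ahead of the robot, y to its left, z up, the work surface at z = 0. Lengths are in m, angles in rad, forces in N, time in s.
With the tool pointing down it reaches from about 0.4 to 0.925 m from the base axis. Payload 12.5 kg.
Tool frame: the origin (TCP) lies midway between the tips of the shut fingers; the grasp point (between the pads) lies 19 mm behind it; z points along the fingers, y is the line along which they close (so a half turn about z gives the same grasp; the last joint's range is limited). The gripper opens to 95 mm and grips with 3 to 60 N. Pads are 20 mm wide; open, the fingers measure 119 mm over their backs; the gripper's body (75 mm by 180 mm) begins 59 mm behind the grasp point.
Start: joints at [-1.383, 0.491, 1.559, -0, 1.092, -0.106], TCP at [0.181, -0.598, 0.215] pointing down, gripper open.
Joint ranges: [-3.1, 3.1], [-0.84, 2.19], [0.05, 2.79], [-1.13, 4.28], [0.06, 2.93], [-2.69, 2.69]. Speed limits (rad/s): [2.22, 2.22, 2.79, 3.14, 3.14, 3.14].

### API

Orientations are given as [roll, pitch, yaw] about the fixed x, y, z axes, in that order (R = Rz(yaw) Ry(pitch) Rx(roll)).
In Python, from bench import * gives the robot as it stands.
- The arm moves only by the tool step_arm, never from a script. Its argument "motion" is a list of rows, each an object of numbers: "hand": the opening in per cent of the stroke, from 0 (shut) to 100 (fully open); "tx", "ty", "tz": the shift along the tool's x, y, z in mm; "yaw": the turn about the tool's z in degrees. In form: [{"hand": .., "tx": .., "ty": .., "tz": .., "yaw": ..}, ...]. A call has 1 to 20 rows; each row shifts and turns the commanded pose from where the row before left it, along the tool's axes as they then stand; what a row does not reach is not made up. A row lasts 1/12 s, in which the tool goes at most 41.7 mm and 7.16 degrees, less where a joint would pass 70% of its speed; a pose out of reach is approached as far as the arm can. A call with a gripper value outside its range is refused whole. The fingers move at their own pace and stop on an object; the grip force is fixed at half the most. Time passes only in rows, so rows that do not move let the fingers close. It gives the time, the measured TCP pose, the force, the opening and the grip force at its end, in the units of the state.
- observe(): the state, without advancing time (a new reading comes with each control period).
- snapshot(name): name is "side" or "top" or "wrist"; returns a dict with "image" (480x640x3 uint8, blue, green, red), "mtx" (3x3 intrinsics, pixels), "R" (3x3) and "t" (3): a world point X has camera coordinates R X + t. Camera axes: x right, y down, z forward; pixel columns grow to the right and rows downward; lengths in m; the calibration is good to about 2 mm. A picture is of the moment at which its call begins. There is no depth.
- job_done(): hands the job in; it is judged then, once.
The state is a dict: "t": time; "qpos": joint angles; "qvel": joint speeds; "tau": joint torques, N m; "tool_pos": TCP position; "ee_rot": TCP orientation; "contact_force": force on the tool from outside, world axes, zero at the start; "wrist_torque": the same for the moment, N m; "finger_gap": opening from 0.0 (shut) to 1.0 (fully open); "gripper_force": force on a finger pad.
Only numpy, scipy, OpenCV 4.12 (cv2) and the standard library are available. Lean on these libraries where they do the work, as an engineer would, in place of code of your own. Each camera call takes 0.05 s, during which the arm holds its last target. There are 200 camera calls.

### The job

Get the brass hinge ready for drilling in the plywood jig: push it along between the two battens until it is fully home against the steel end stop, then throw the red handle of the toggle clamp right over and down until the clamp locks with its rubber foot pressing on the hinge. Leave everything else on the bench lying where it is.

Things in the scene. Friction and masses are not known exactly. Their poses are not given: they have to be found in the camera images.
- jig: plywood drilling jig, fixed, board 270 x 210 x 18 mm. Origin: centre of its underside. x runs along the hinge's channel to the end stop, y towards the clamp, z up; yaw varies. Two dark battens, 10 mm above the board, 12 mm wide, bound the channel: y = -89 to +5 mm, centre line y = -42. Clamp behind the +y batten, swinging in the plane x = 43 mm; its base covers x 21 to 65, y 26 to 92 mm
- stop_face (a point): point on the face of the black steel end stop (16 mm above the board) that closes the channel at x = 118 mm of the jig; on the centre line, 25 mm above the bench; same axes as the jig, x points into the stop
- hinge: heavy brass butt hinge lying open and flat in the channel: 150 mm long (its x, nearly the jig's x), 90 mm wide, leaves 4 mm thick, a 14 mm round barrel along the middle whose top is 14 mm above the board; about 0.45 kg, slides with 2 to 5 N. Origin: centre of its underside, on the board's top, 18 mm above the bench. Starts 25 to 65 mm short of the end stop
- hinge_nose (a point): centre of the barrel's end nearest the end stop, 7 mm above the board; fully home it meets stop_face
- hinge_tail (a point): centre of the barrel's other end, 150 mm behind the nose, 7 mm above the board; the place to push, along the jig's +x
- clamp_handle (a joint): angle of the clamp's handle relative to its arm, rad: 0 open (as it starts, handle up), about 2.80 at dead centre, 2.89 locked on its stop with the handle level. Friction holds it where it is left; it takes 2 to 6 N at the grip to move, about 8 N just before dead centre, then it goes down on its stop and stays locked
- clamp_arm (a joint): angle of the clamp's hold-down arm, rad: 0 raised nearly upright (start), about 1.44 level (clamped); moves with the handle. Zinc-plated horizontal toggle clamp; arm 67 mm from its pivot at y = 38, z = 50 mm of the jig. Raised, its end is 120 mm above the bench and its foot points to -y, reaching y = 2 mm
- clamp_foot: black rubber foot, 18 mm across, under the arm's end, sprung at about 6 N/mm; locked, it presses the hinge's leaf nearest the clamp, at x = 43, y = -16 mm of the jig, with about 11 N. This body's origin is at the arm's pivot, not at the foot
- handle_grip (a point): centre of the red handle grip (22 mm wide along the jig's x, 14 mm thick; reaches 55 mm towards the handle's pivot, 30 mm beyond). Swings over to +y and down. Its path in the jig frame, y/z in mm (handle's slope above level, deg): 77/157 (83, open), 94/157 (74), 116/152 (62), 135/145 (48), 141/138 (38), 144/129 (30), 146/118 (23), 148/108 (17), 150/98 (11), 152/77 (2, locked)
- rim_lock: heavy old bronze rim lock, 150 x 90 x 30 mm case, lying flat; bystander; origin under its middle
- ring_handle: blackened iron ring handle, ring 102 mm across, round rose plate; bystander; origin at the ring's centre on the bench
- escutcheon: tarnished copper keyhole escutcheon plate, 97 x 42 x 5 mm; bystander; origin under its middle
- cup_hook_a: brass cup hook, about 85 mm long, lying on the bench; bystander; origin at the root of its bend
- cup_hook_b: a second such brass cup hook; bystander
- padlock: brass padlock, 42 x 50 x 20 mm body with a steel shackle, lying flat; bystander; origin under the body's middle
- screwdriver: screwdriver, 200 mm long, lying on the bench; bystander
There are look-alikes about, which are no part of the job. Leave any orange look-alike of the hinge alone.

How it is judged:
On the way, in this order (a step that is already met when the one before it is completed fails the run):
1. the hinge is pushed home against the end stop (gap under 4 mm) while the clamp is still open (x of hinge_nose in the frame of stop_face above -0.004 m and value of joint clamp_handle below 1.5 rad), for 0.2 s.
2. the clamp's handle is thrown past dead centre and its foot presses the hinge with over 6 N (value of joint clamp_handle above 2.83 rad and contact force between clamp_foot and hinge above 6 N), for 0.2 s.
At the end, for the whole second after the job is handed in: the hinge's end is within 4 mm of the end stop, the clamp's handle is locked past dead centre (joint above 2.83 rad), the rubber foot presses the hinge with more than 6 N, and the hinge is at rest (all of step 2 and x of hinge_nose in the frame of stop_face above -0.004 m and linear speed of hinge below 0.01 m/s); the robot touches nothing.
It fails at once if a bystander is moved more than 30 mm (distance of any of rim_lock, ring_handle, escutcheon, cup_hook_a, cup_hook_b, padlock, screwdriver from where it was at the start of the episode above 0.03 m).
It also fails if it takes over 40 s, if anything falls off the work surface, if the arm or the gripper's body presses on something with over 40 N, if the wrist force passes 120 N, or if a joint passes its speed limit or range.

## Working session

There is one attempt and no reset: what is moved stays moved. The work goes in short steps, Python scripts to look and compute and a tool call to move; the robot and the scene stay as the last step left them, time stands still between calls to the robot, and variables do not carry over. Pictures are saved under pics/ and viewed, at most 10 in all, crops included, and the job is handed in when it is done.

Besides the shell and the picture viewer there is one more tool, called after "Request:" as name([rows], argument=value, ...), one row to a line, values as JSON. step_arm: Moves the arm, as the interface text tells. Its arguments: {"type":"object","properties":{"motion":{"type":"array","items":{"type":"object","properties":{"hand":{"type":"number"},"tx":{"type":"number"},"ty":{"type":"number"},"tz":{"type":"number"},"yaw":{"type":"number"}}}}},"required":["motion"]}

```bash
mkdir -p pics; cat > h.py <<'E'
from bench import *
import numpy as np, cv2, pickle
def snap(n,f):
    s=snapshot(n); cv2.imwrite(f'pics/{f}.png',s['image']); pickle.dump(s,open(f'pics/{f}.pkl','wb')); return s
def load(f): return pickle.load(open(f'pics/{f}.pkl','rb'))
def ray(s,uv):
    K,R,t=[np.array(s[k]) for k in('mtx','R','t')]
    d=R.T@np.linalg.solve(K,[uv[0],uv[1],1]); return -R.T@t,d
def atz(s,uv,z):
    c,d=ray(s,uv); return c+d*(z-c[2])/d[2]
def proj(s,X):
    p=np.array(s['mtx'])@(np.array(s['R'])@np.array(X)+s['t']); return p[:2]/p[2]
def tri(*sv):
    A=np.zeros((3,3));b=np.zeros(3)
    for s,uv in sv:
        c,d=ray(s,uv); d/=np.linalg.norm(d);P=np.eye(3)-np.outer(d,d);A+=P;b+=P@c
    return np.linalg.solve(A,b)
E
python3 -c "
from h import *
a=snap('top','top0');b=snap('side','side0')
for s in(a,b): print(ray(s,(320,240)))
print(observe())"
```

```text
(array([ 0.43884917, -0.04246292,  1.2870502 ]), array([ 0.05292484, -0.02615599, -0.99836789]))
(array([ 1.0997497 , -1.15645024,  1.05248314]), array([-0.37272026,  0.71157867, -0.59562237]))
{'t': 0.1, 'qpos': array([-1.38262491e+00,  4.91484368e-01,  1.55938921e+00, -3.75274189e-05,
        1.09170554e+00, -1.05597722e-01]), 'qvel': array([-0.00083669, -0.00306223, -0.00058861, -0.00233734, -0.00044095,
        0.00075185]), 'tau': array([ 1.64351539e-03, -6.13623834e+01, -2.58606201e+01,  6.93341601e-02,
        4.69962310e-02, -5.99231180e-05]), 'tool_pos': array([ 0.18094963, -0.59800499,  0.21412921]), 'ee_rot': array([-3.14060818e+00, -7.08745942e-05,  2.93786416e-01]), 'contact_force': array([ 0.34905171,  0.07447779, -0.06865078]), 'wrist_torque': array([ 0.00777728, -0.01022709,  0.02430341]), 'gripper_force': 0.0, 'finger_gap': 1.0000837747381843}
```

View pics/top0.png

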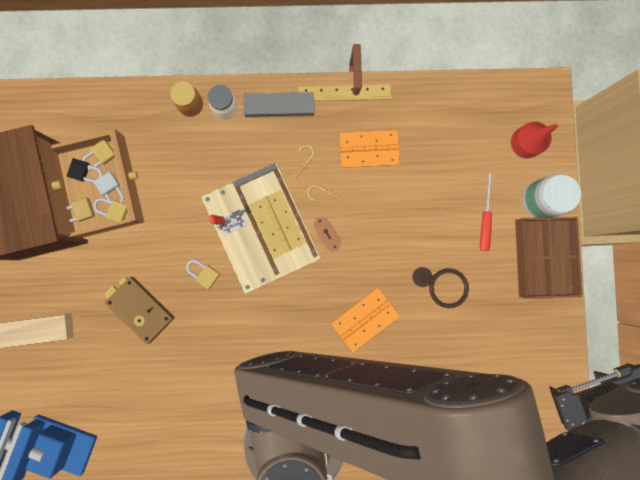

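View pics/side0.png

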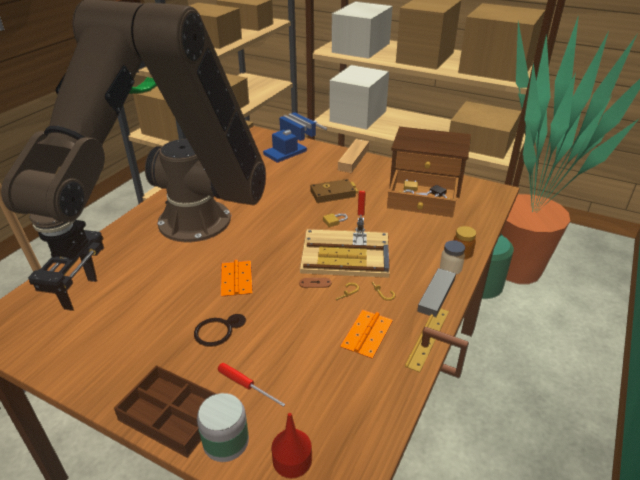

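The top view shows the jig at (260,228), with the brass hinge in it at (277,225), the end stop at upper left (255,178) and the red handle at (215,220). The orange look-alikes are at (369,148) and (365,320), and a long brass strip is at (345,92). Only the brass hinge in the channel fits the description. I'll confirm it in an enlarged crop.

```bash
python3 -c "
from h import *
a=load('top0')['image'][150:300,190:350];b=load('side0')['image'][180:290,290:405]
A=cv2.resize(a,None,fx=4,fy=4,interpolation=2);cv2.imwrite('pics/ta.png',A)
B=cv2.resize(b,None,fx=5,fy=5,interpolation=2);cv2.imwrite('pics/sb.png',B)"
```

```text
(no output)
```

View pics/ta.png

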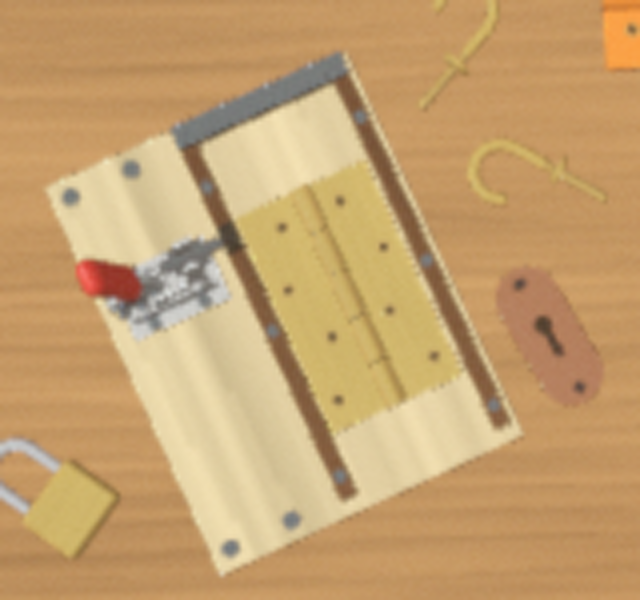

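View pics/sb.png

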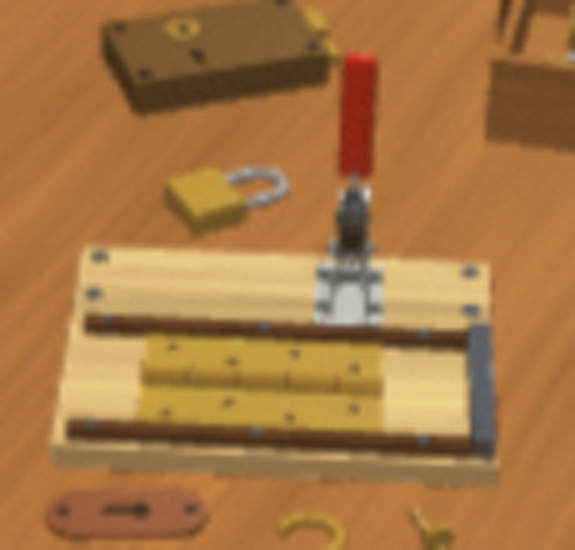

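The crop confirms the brass hinge in the channel: barrel nose at crop (308,186), tail at (405,402), stop at upper left, red handle upright at (95,278). Next I fit the jig pose from the board corners in both views.

```bash
cat > fit.py <<'E'
from h import *
from scipy.optimize import least_squares
a,b=load('top0'),load('side0')
T=lambda u,v:((u+.5)/4-.5+190,(v+.5)/4-.5+150)
S=lambda u,v:((u+.5)/5-.5+290,(v+.5)/5-.5+180)
P=[(a,T(52,186),(135,105,18)),(a,T(220,574),(-135,105,18)),(a,T(520,434),(-135,-105,18)),
(b,S(82,248),(-135,105,18)),(b,S(492,265),(135,105,18)),(b,S(55,446),(-135,-105,18)),(b,S(495,462),(135,-105,18))]
def W(p,q):
    c,s=np.cos(p[3]),np.sin(p[3]);q=np.array(q)/1000
    return np.array([p[0]+c*q[0]-s*q[1],p[1]+s*q[0]+c*q[1],p[2]+q[2]])
f=lambda p:np.concatenate([proj(s,W(p,q))-uv for s,uv,q in P])
r=least_squares(f,[.5,.1,0,.4]);p=r.x
if __name__=='__main__':
    print(p,np.degrees(p[3]));print(r.fun.reshape(-1,2).round(1).tolist())
    def inv(X):
        d=X[:2]-p[:2];c,s=np.cos(p[3]),np.sin(p[3]);return np.array([c*d[0]+s*d[1],-s*d[0]+c*d[1],X[2]-p[2]])*1000
    print('tail,nose top',inv(atz(a,T(405,402),p[2]+.030)),inv(atz(a,T(308,186),p[2]+.030)))
    print('side',inv(atz(b,S(140,377),p[2]+.032)),inv(atz(b,S(382,387),p[2]+.032)))
    print('tri',inv(tri((a,T(405,402)),(b,S(140,377)))),inv(tri((a,T(308,186)),(b,S(382,387)))))
    g=W(p,(43,77,157));print('grip world',g,proj(a,g),proj(b,g))
    print('handle tip tri',inv(tri((a,T(85,275)),(b,S(360,57)))))
    for q in [(-100,-42,25),(43,77,157),(43,152,77)]: print(q,W(p,q))
    for n,s,u in [('pad',a,T(70,510)),('esc',a,T(550,335))]: print(n,inv(atz(s,u,.01)))
E
python3 fit.py
```

```text
[ 0.54426062  0.0741515  -0.00374225  0.40556095] 23.236930876901937
[[-2.0, -0.7], [-0.3, -0.5], [0.7, -0.4], [-0.3, -0.4], [-0.9, -0.2], [-1.7, 0.1], [0.1, 1.3]]
tail,nose top [-87.17092777 -45.46463889  30.        ] [ 61.88365006 -46.38600792  30.        ]
side [-82.68920076 -50.66786307  32.        ] [ 66.07440362 -49.22678946  32.        ]
tri [-85.10728925 -45.19015074  27.40954189] [ 64.13097987 -46.16786229  29.09893804]
grip world [0.55339337 0.16187033 0.15325775] [215.58300816 218.38807468] [360.94704289 200.13181101]
handle tip tri [ 43.03139767  82.70372684 186.62153711]
(-100, -42, 25) [ 0.46894293 -0.00389494  0.02125775]
(43, 77, 157) [0.55339337 0.16187033 0.15325775]
(43, 152, 77) [0.5238033  0.23078642 0.07325775]
pad [-60.44707387 174.75267636  13.7422538 ]
esc [ -86.09389625 -146.51927658   13.7422538 ]
```

Request:
step_arm([
  {"hand":0,"yaw":-6.4},
  {"hand":0,"tx":38,"ty":-10},
  {"hand":0,"tx":38,"ty":-10},
  {"hand":0,"tx":38,"ty":-10},
  {"hand":0,"tx":38,"ty":-10},
  {"hand":0,"tx":38,"ty":-10},
  {"hand":0,"tx":38,"ty":-10},
  {"hand":0,"tx":38,"ty":-10},
  {"hand":0,"tx":38,"ty":-10},
  {"hand":0,"tx":38,"ty":-10},
  {"hand":0,"tx":14,"ty":-34},
  {"hand":0,"tx":14,"ty":-34},
  {"hand":0,"tx":14,"ty":-34},
  {"hand":0,"tx":14,"ty":-34},
  {"hand":0,"tx":14,"ty":-34},
  {"hand":0,"tx":14,"ty":-34},
  {"hand":0,"tx":14,"ty":-34},
  {"hand":0,"tx":14,"ty":-34},
  {"hand":0,"tx":14,"ty":-34},
  {"hand":0,"tx":14,"ty":-34},
])

```text
invalid input at $.motion[0]: expected keys hand, tx, ty, tz, yaw
```

```bash
cat > where.py <<'E'
from fit import *
s=observe();d=s['tool_pos'][:2]-p[:2];c,q=np.cos(p[3]),np.sin(p[3])
print('t',s['t'],'jig',np.round([1000*(c*d[0]+q*d[1]),1000*(-q*d[0]+c*d[1]),1000*s['tool_pos'][2]],1),'rot',s['ee_rot'].round(3),p[3].round(3),'F',s['contact_force'].round(1),s['finger_gap'])
E
python3 where.py; python3 -c "
from h import *
s=snap('wrist','w0')"
```

```text
t 0.1 jig [-599.  -474.3  214.1] rot [-3.141 -0.     0.294] 0.406 F [ 0.3  0.1 -0.1] 1.0000837747381843
```

View pics/w0.png

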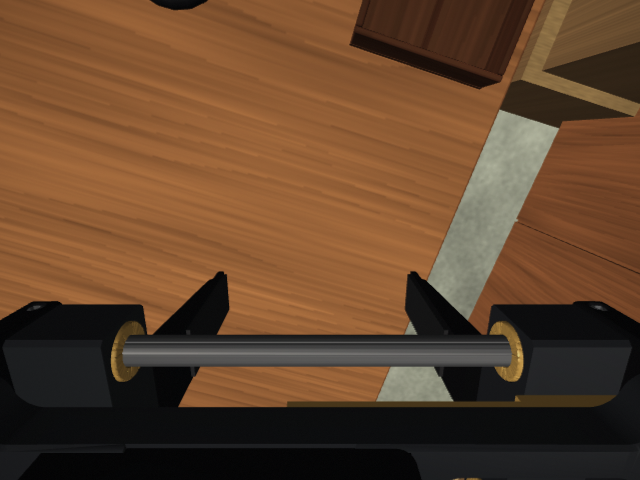

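The move was refused because every row needs all five keys. The wrist picture shows only empty bench, with the open fingers at (220,280) and (412,280). I'll send it again with full rows.

Request:
step_arm([
  {"hand":0,"tx":0,"ty":0,"tz":0,"yaw":-6.4},
  {"hand":0,"tx":38,"ty":-10,"tz":0,"yaw":0},
  {"hand":0,"tx":38,"ty":-10,"tz":0,"yaw":0},
  {"hand":0,"tx":38,"ty":-10,"tz":0,"yaw":0},
  {"hand":0,"tx":38,"ty":-10,"tz":0,"yaw":0},
  {"hand":0,"tx":38,"ty":-10,"tz":0,"yaw":0},
  {"hand":0,"tx":38,"ty":-10,"tz":0,"yaw":0},
  {"hand":0,"tx":38,"ty":-10,"tz":0,"yaw":0},
  {"hand":0,"tx":38,"ty":-10,"tz":0,"yaw":0},
  {"hand":0,"tx":38,"ty":-10,"tz":0,"yaw":0},
  {"hand":0,"tx":14,"ty":-34,"tz":0,"yaw":0},
  {"hand":0,"tx":14,"ty":-34,"tz":0,"yaw":0},
  {"hand":0,"tx":14,"ty":-34,"tz":0,"yaw":0},
  {"hand":0,"tx":14,"ty":-34,"tz":0,"yaw":0},
  {"hand":0,"tx":14,"ty":-34,"tz":0,"yaw":0},
  {"hand":0,"tx":14,"ty":-34,"tz":0,"yaw":0},
  {"hand":0,"tx":14,"ty":-34,"tz":0,"yaw":0},
  {"hand":0,"tx":14,"ty":-34,"tz":0,"yaw":0},
  {"hand":0,"tx":14,"ty":-34,"tz":0,"yaw":0},
  {"hand":0,"tx":14,"ty":-34,"tz":0,"yaw":0},
])

```text
t: 1.82
tool_pos: [0.4538, -0.0113, 0.2146]
ee_rot: [3.142, 0.0, 0.405]
contact_force: [0.9, 0.5, 0.1]
finger_gap: 0.005
gripper_force: 0.0
```

```bash
python3 where.py; python3 -c "
from h import *
s=snap('wrist','w1')"
```

```text
t 1.8167 jig [-116.8  -42.8  214.6] rot [3.142 0.    0.405] 0.406 F [0.9 0.5 0.1] 0.004664080317913531
```

View pics/w1.png

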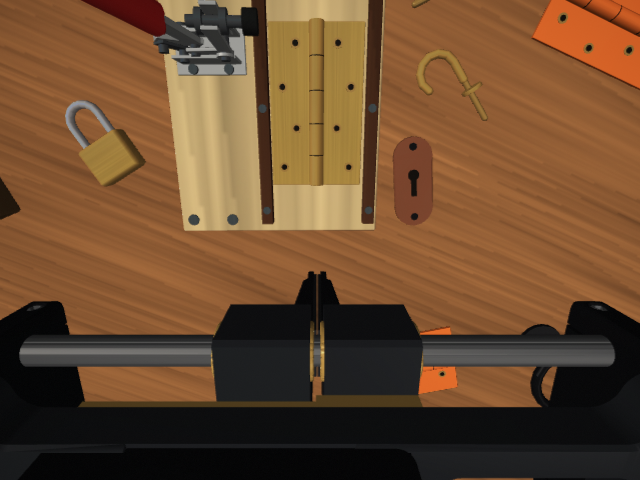

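The wrist view shows the shut fingers at (317,275) in line with the barrel. The hinge's tail edge is at row 185, the barrel end at (316,185) and the board's near corners at (183,230) and (375,230).

```bash
python3 -c "
from fit import *
s=load('w1')
def inv(X):
    d=X[:2]-p[:2];c,k=np.cos(p[3]),np.sin(p[3]);return (np.array([c*d[0]+k*d[1],-k*d[0]+c*d[1],X[2]])*1000).round(1)
print('corners',inv(atz(s,(183.5,230.5),.018)),inv(atz(s,(375,230),.018)))
print('leaf tail',inv(atz(s,(273,185),.022)),inv(atz(s,(362,185),.022)))
print('barrel tail',inv(atz(s,(316,185.5),.025)))
print('batten tops',inv(atz(s,(268,222),.028)),inv(atz(s,(367.5,223),.028)))
print('tri barrel',inv(tri((s,(316,184)),(load('top0'),T(405,402)))))
"
```

```text
corners [-136.   102.2   18. ] [-135.6 -107.5   18. ]
leaf tail [-85.9   1.9  22. ] [-86. -91.  22.]
barrel tail [-86. -43.  25.]
batten tops [-124.1    7.9   28. ] [-125.3  -97.4   28. ]
tri barrel [-86.5 -44.1   8.9]
```

Request:
step_arm([
  {"hand":0,"tx":0,"ty":1.5,"tz":36,"yaw":0},
  {"hand":0,"tx":0,"ty":0,"tz":36,"yaw":0},
  {"hand":0,"tx":0,"ty":0,"tz":36,"yaw":0},
  {"hand":0,"tx":0,"ty":0,"tz":36,"yaw":0},
  {"hand":0,"tx":0,"ty":0,"tz":26,"yaw":0},
  {"hand":0,"tx":0,"ty":0,"tz":12,"yaw":0},
  {"hand":0,"tx":0,"ty":0,"tz":8,"yaw":0},
  {"hand":0,"tx":0,"ty":0,"tz":0,"yaw":0},
  {"hand":0,"tx":0,"ty":0,"tz":0,"yaw":0},
])

```text
t: 2.62
tool_pos: [0.4551, -0.0144, 0.0249]
ee_rot: [3.142, 0.0, 0.405]
contact_force: [-0.9, -0.2, -0.5]
finger_gap: 0.004
gripper_force: 0.0
```

```bash
python3 where.py
```

```text
t 2.6167 jig [-116.9  -46.2   24.9] rot [3.142 0.    0.405] 0.406 F [-0.9 -0.2 -0.5] 0.004295903301807975
```

Request:
step_arm([
  {"hand":0,"tx":8,"ty":-1,"tz":0,"yaw":0},
  {"hand":0,"tx":7,"ty":0,"tz":0,"yaw":0},
  {"hand":0,"tx":6,"ty":0,"tz":0,"yaw":0},
  {"hand":0,"tx":5,"ty":0,"tz":0,"yaw":0},
  {"hand":0,"tx":5,"ty":0,"tz":0,"yaw":0},
  {"hand":0,"tx":5,"ty":0,"tz":0,"yaw":0},
  {"hand":0,"tx":5,"ty":0,"tz":0,"yaw":0},
  {"hand":0,"tx":5,"ty":0,"tz":0,"yaw":0},
  {"hand":0,"tx":5,"ty":0,"tz":0,"yaw":0},
  {"hand":0,"tx":5,"ty":0,"tz":0,"yaw":0},
  {"hand":0,"tx":4,"ty":0,"tz":0,"yaw":0},
  {"hand":0,"tx":3,"ty":0,"tz":0,"yaw":0},
  {"hand":0,"tx":0,"ty":0,"tz":0,"yaw":0},
])

```text
t: 3.7
tool_pos: [0.5127, 0.0118, 0.025]
ee_rot: [3.142, 0.0, 0.406]
contact_force: [-1.5, 0.6, 0.0]
finger_gap: 0.005
gripper_force: 0.7
```

```bash
python3 where.py
```

```text
t 3.7 jig [-53.6 -44.9  25. ] rot [3.142 0.    0.406] 0.406 F [-1.5  0.6  0. ] 0.004622984699987974
```

Now 2 mm rows until the force rises at the stop.

Request:
step_arm([
  {"hand":0,"tx":2,"ty":0,"tz":0,"yaw":0},
  {"hand":0,"tx":2,"ty":0,"tz":0,"yaw":0},
  {"hand":0,"tx":2,"ty":0,"tz":0,"yaw":0},
  {"hand":0,"tx":1,"ty":0,"tz":0,"yaw":0},
])

```text
t: 4.03
tool_pos: [0.5185, 0.0143, 0.0248]
ee_rot: [-3.141, 0.001, 0.406]
contact_force: [-5.2, -2.4, 4.9]
finger_gap: 0.002
gripper_force: 3.0
```

Request:
step_arm([
  {"hand":0,"tx":1,"ty":0,"tz":0,"yaw":0},
  {"hand":0,"tx":1,"ty":0,"tz":0,"yaw":0},
])

```text
t: 4.2
tool_pos: [0.5201, 0.015, 0.0248]
ee_rot: [-3.141, 0.001, 0.406]
contact_force: [-4.9, -2.2, 4.6]
finger_gap: 0.005
gripper_force: 3.1
```

Request:
step_arm([
  {"hand":0,"tx":1,"ty":0,"tz":0,"yaw":0},
  {"hand":0,"tx":0,"ty":0,"tz":0,"yaw":0},
])

```text
t: 4.37
tool_pos: [0.5212, 0.0155, 0.0248]
ee_rot: [-3.141, 0.001, 0.406]
contact_force: [-4.5, -1.7, 4.0]
finger_gap: 0.005
gripper_force: 2.4
```

```bash
python3 where.py
```

```text
t 4.3667 jig [-44.3 -44.8  24.8] rot [-3.141e+00  1.000e-03  4.060e-01] 0.406 F [-4.5 -1.7  4. ] 0.00450773386217733
```

Request:
step_arm([
  {"hand":0,"tx":1,"ty":0,"tz":0,"yaw":0},
  {"hand":0,"tx":1,"ty":0,"tz":0,"yaw":0},
])

```text
t: 4.53
tool_pos: [0.5215, 0.0158, 0.0247]
ee_rot: [-3.14, 0.004, 0.406]
contact_force: [-13.8, -11.4, 10.8]
finger_gap: 0.005
gripper_force: 9.1
```

Request:
step_arm([
  {"hand":0,"tx":1,"ty":0,"tz":0,"yaw":0},
  {"hand":0,"tx":1,"ty":0,"tz":0,"yaw":0},
])

```text
t: 4.7
tool_pos: [0.5217, 0.016, 0.0246]
ee_rot: [-3.139, 0.008, 0.406]
contact_force: [-22.1, -19.7, 16.4]
finger_gap: 0.006
gripper_force: 14.0
```

Force jumped after steady sliding, so the hinge is home, and it held there more than 0.2 s. I'll back off, rise and check with the wrist camera.

Request:
step_arm([
  {"hand":0,"tx":-6,"ty":0,"tz":0,"yaw":0},
  {"hand":0,"tx":-20,"ty":0,"tz":0,"yaw":0},
  {"hand":0,"tx":-20,"ty":0,"tz":-20,"yaw":0},
  {"hand":0,"tx":0,"ty":0,"tz":-35,"yaw":0},
  {"hand":0,"tx":0,"ty":0,"tz":-35,"yaw":0},
  {"hand":0,"tx":0,"ty":0,"tz":-35,"yaw":0},
  {"hand":0,"tx":0,"ty":0,"tz":-35,"yaw":0},
  {"hand":0,"tx":0,"ty":0,"tz":-30,"yaw":0},
  {"hand":0,"tx":0,"ty":0,"tz":0,"yaw":0},
  {"hand":0,"tx":0,"ty":0,"tz":0,"yaw":0},
])

```text
t: 5.53
tool_pos: [0.4838, -0.0011, 0.2161]
ee_rot: [3.139, -0.004, 0.406]
contact_force: [-0.9, -0.6, -0.9]
finger_gap: 0.008
gripper_force: 0.0
```

```bash
python3 where.py; python3 -c "
from fit import *
s=snap('wrist','w2')
print(proj(s,W(p,(118-1,-44.5,34))), proj(s,W(p,(116,-44.5,25))), proj(a,W(p,(43,240,160))),atz(a,(135,190),.05),atz(a,(135,215),.05),W(p,(80,240,0)),W(p,(5,240,0)))"
```

```text
t 5.5333 jig [-85.3 -45.3 216.1] rot [ 3.139 -0.004  0.406] 0.406 F [-0.9 -0.6 -0.9] 0.008161409640455676
[314.27108319  -6.83166222] [314.31722292  -1.621685  ] [148.57707729 248.47571494] [0.63869317 0.37750495 0.05      ] [0.57684464 0.37771138 0.05      ] [ 0.52308289  0.32624574 -0.00374225] [ 0.4541668   0.29665567 -0.00374225]
```

View pics/w2.png

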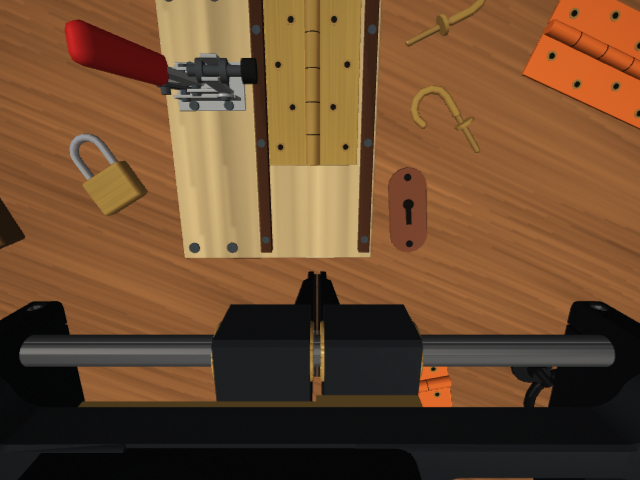

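The hinge has slid along to the stop and its tail edge is now at row 165. The clamp is still open with the handle up, and the drawer is 5 cm clear of the gripper's coming path. I'll compute the tail's x and move above the clamp, in front of the handle.

Request:
step_arm([
  {"hand":0,"tx":21,"ty":-14,"tz":0,"yaw":0},
  {"hand":0,"tx":21,"ty":-14,"tz":0,"yaw":0},
  {"hand":0,"tx":21,"ty":-15,"tz":0,"yaw":0},
  {"hand":0,"tx":21,"ty":-15,"tz":0,"yaw":0},
  {"hand":0,"tx":22,"ty":-15,"tz":0,"yaw":0},
  {"hand":0,"tx":22,"ty":-14,"tz":0,"yaw":0},
  {"hand":0,"tx":0,"ty":0,"tz":30,"yaw":0},
  {"hand":0,"tx":0,"ty":0,"tz":28,"yaw":0},
  {"hand":0,"tx":0,"ty":0,"tz":0,"yaw":0},
])

```text
t: 6.33
tool_pos: [0.5636, 0.1294, 0.1503]
ee_rot: [-3.139, 0.01, 0.406]
contact_force: [-0.5, -0.5, -0.7]
finger_gap: -0.001
gripper_force: 0.0
```

```bash
python3 where.py; python3 -c "
from fit import *
s=load('w2')
for u,z in (((313,165),.022),((184.5,258),.018),((370,257.5),.018)):
    X=atz(s,u,z);d=X[:2]-p[:2];c,k=np.cos(p[3]),np.sin(p[3]);print((c*d[0]+k*d[1])*1000,(-k*d[0]+c*d[1])*1000)
b1=snap('side','s1')['image'][160:290,290:420];cv2.imwrite('pics/s1c.png',cv2.resize(b1,None,fx=4,fy=4,interpolation=2))"
```

```text
t 6.3333 jig [ 39.5  43.1 150.3] rot [-3.139  0.01   0.406] 0.406 F [-0.5 -0.5 -0.7] -0.0008428989140569743
-33.29822038162396 -42.7721011237293
-136.01929963049392 102.03963853484322
-135.71595837777807 -106.49219488726739
```

View pics/s1c.png

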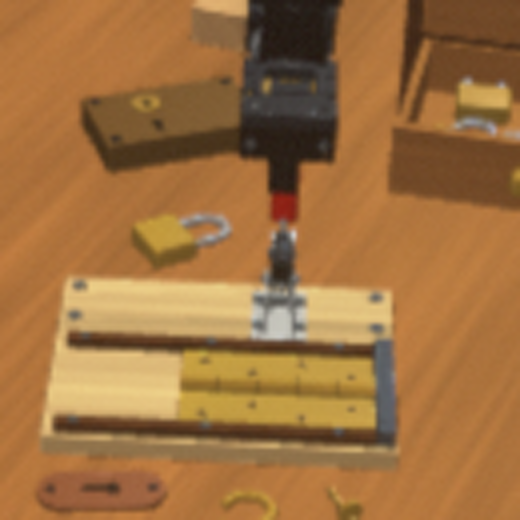

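The hinge meets the stop: its tail is at −33 mm as expected, and the side crop shows it at the stop (380,390). The finger is just in front of the red grip at (284,205). Now I push the handle over.

Request:
step_arm([
  {"hand":0,"tx":2,"ty":-5,"tz":-2,"yaw":0},
  {"hand":0,"tx":0,"ty":-5,"tz":-2,"yaw":0},
  {"hand":0,"tx":0,"ty":-5,"tz":-2,"yaw":0},
  {"hand":0,"tx":0,"ty":-5,"tz":-1,"yaw":0},
  {"hand":0,"tx":0,"ty":-5,"tz":0,"yaw":0},
  {"hand":0,"tx":0,"ty":-5,"tz":0,"yaw":0},
  {"hand":0,"tx":0,"ty":-5,"tz":0,"yaw":0},
  {"hand":0,"tx":0,"ty":-5,"tz":0,"yaw":0},
  {"hand":0,"tx":0,"ty":-5,"tz":1,"yaw":0},
  {"hand":0,"tx":0,"ty":-5,"tz":1,"yaw":0},
  {"hand":0,"tx":0,"ty":-5,"tz":1,"yaw":0},
])

```text
t: 7.3
tool_pos: [0.5463, 0.181, 0.1605]
ee_rot: [3.141, 0.0, 0.405]
contact_force: [1.0, -0.2, 2.6]
finger_gap: 0.004
gripper_force: 1.1
```

```bash
python3 where.py
```

```text
t 7.3 jig [ 44.   97.4 160.5] rot [3.141 0.    0.405] 0.406 F [ 1.  -0.2  2.6] 0.004150733268904953
```

Request:
step_arm([
  {"hand":0,"tx":-1,"ty":-5,"tz":2,"yaw":0},
  {"hand":0,"tx":0,"ty":-5,"tz":2,"yaw":0},
  {"hand":0,"tx":0,"ty":-5,"tz":3,"yaw":0},
  {"hand":0,"tx":0,"ty":-5,"tz":4,"yaw":0},
  {"hand":0,"tx":0,"ty":-4,"tz":3,"yaw":0},
  {"hand":0,"tx":0,"ty":-3,"tz":4,"yaw":0},
  {"hand":0,"tx":0,"ty":-2,"tz":4,"yaw":0},
  {"hand":0,"tx":0,"ty":-2,"tz":4,"yaw":0},
])

```text
t: 7.97
tool_pos: [0.534, 0.2093, 0.1357]
ee_rot: [3.141, -0.003, 0.406]
contact_force: [2.4, -4.2, 7.8]
finger_gap: 0.007
gripper_force: 4.6
```

```bash
python3 where.py; python3 -c "
from fit import *
b1=snap('side','s2')['image'][130:250,290:440];cv2.imwrite('pics/s2c.png',cv2.resize(b1,None,fx=4,fy=4,interpolation=2))"
```

```text
t 7.9667 jig [ 43.9 128.2 135.7] rot [ 3.141e+00 -3.000e-03  4.060e-01] 0.406 F [ 2.4 -4.2  7.8] 0.006631312433984072
```

View pics/s2c.png

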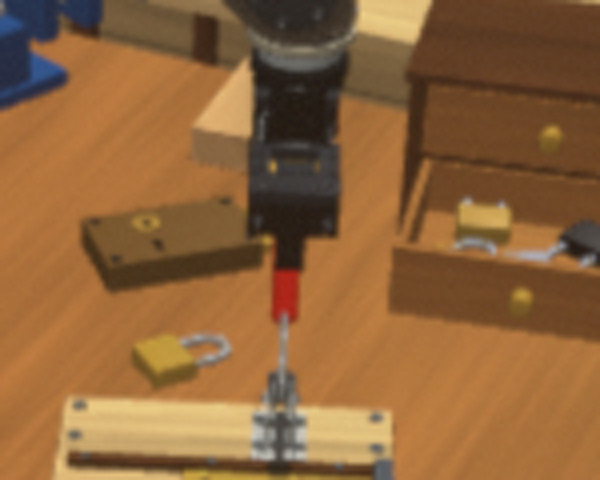

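The finger sits on the red grip (285,290), the handle is leaning well back and the arm is coming down. The path is as planned, so I press on down.

Request:
step_arm([
  {"hand":0,"tx":0,"ty":-1,"tz":4,"yaw":0},
  {"hand":0,"tx":0,"ty":-1,"tz":4,"yaw":0},
  {"hand":0,"tx":0,"ty":-1,"tz":4,"yaw":0},
  {"hand":0,"tx":0,"ty":-1,"tz":4,"yaw":0},
  {"hand":0,"tx":0,"ty":-1,"tz":4,"yaw":0},
  {"hand":0,"tx":0,"ty":-1,"tz":4,"yaw":0},
  {"hand":0,"tx":0,"ty":-1,"tz":4,"yaw":0},
  {"hand":0,"tx":0,"ty":-1,"tz":4,"yaw":0},
])

```text
t: 8.68
tool_pos: [0.5299, 0.2161, 0.1021]
ee_rot: [-3.142, 0.0, 0.406]
contact_force: [-1.0, 1.6, 2.3]
finger_gap: 0.004
gripper_force: 1.0
```

Request:
step_arm([
  {"hand":0,"tx":0,"ty":-1,"tz":4,"yaw":0},
  {"hand":0,"tx":0,"ty":-1,"tz":4,"yaw":0},
  {"hand":0,"tx":0,"ty":0,"tz":3,"yaw":0},
  {"hand":0,"tx":0,"ty":0,"tz":3,"yaw":0},
])

```text
t: 9.02
tool_pos: [0.5292, 0.2177, 0.088]
ee_rot: [3.141, 0.001, 0.406]
contact_force: [1.2, -0.3, 0.1]
finger_gap: 0.002
gripper_force: 0.0
```

```bash
python3 where.py
```

```text
t 9.0167 jig [ 42.8 137.9  88. ] rot [3.141e+00 1.000e-03 4.060e-01] 0.406 F [ 1.2 -0.3  0.1] 0.0018024264915137667
```

Request:
step_arm([
  {"hand":0,"tx":0,"ty":0,"tz":2,"yaw":0},
  {"hand":0,"tx":0,"ty":0,"tz":1,"yaw":0},
  {"hand":0,"tx":0,"ty":0,"tz":0,"yaw":0},
])

```text
t: 9.27
tool_pos: [0.5293, 0.2177, 0.0854]
ee_rot: [3.141, 0.0, 0.405]
contact_force: [-0.6, -0.1, -0.1]
finger_gap: 0.007
gripper_force: 0.0
```

Request:
step_arm([
  {"hand":0,"tx":0,"ty":0,"tz":1,"yaw":0},
  {"hand":0,"tx":0,"ty":0,"tz":1,"yaw":0},
  {"hand":0,"tx":0,"ty":0,"tz":0,"yaw":0},
])

```text
t: 9.52
tool_pos: [0.5293, 0.2178, 0.0835]
ee_rot: [3.142, 0.0, 0.405]
contact_force: [-0.6, 0.4, 0.5]
finger_gap: 0.001
gripper_force: 0.0
```

Request:
step_arm([
  {"hand":0,"tx":0,"ty":0,"tz":1,"yaw":0},
  {"hand":0,"tx":0,"ty":0,"tz":1,"yaw":0},
  {"hand":0,"tx":0,"ty":0,"tz":0,"yaw":0},
])

```text
t: 9.77
tool_pos: [0.5293, 0.2181, 0.0819]
ee_rot: [-3.141, -0.0, 0.405]
contact_force: [-2.0, 1.8, 4.9]
finger_gap: 0.004
gripper_force: 2.8
```

Request:
step_arm([
  {"hand":0,"tx":0,"ty":0,"tz":1,"yaw":0},
  {"hand":0,"tx":0,"ty":0,"tz":0,"yaw":0},
])

```text
t: 9.93
tool_pos: [0.5293, 0.2182, 0.0811]
ee_rot: [-3.141, -0.001, 0.405]
contact_force: [-2.3, 2.3, 8.2]
finger_gap: 0.003
gripper_force: 4.0
```

Request:
step_arm([
  {"hand":0,"tx":0,"ty":0,"tz":1,"yaw":0},
  {"hand":0,"tx":0,"ty":0,"tz":1,"yaw":0},
  {"hand":0,"tx":0,"ty":0,"tz":0,"yaw":0},
])

```text
t: 10.18
tool_pos: [0.5293, 0.2185, 0.0795]
ee_rot: [-3.141, -0.001, 0.405]
contact_force: [-4.9, 3.9, 11.8]
finger_gap: 0.005
gripper_force: 6.2
```

Request:
step_arm([
  {"hand":0,"tx":0,"ty":0,"tz":1,"yaw":0},
  {"hand":0,"tx":0,"ty":0,"tz":0,"yaw":0},
])

```text
t: 10.35
tool_pos: [0.5292, 0.2186, 0.0787]
ee_rot: [-3.141, -0.001, 0.405]
contact_force: [-6.3, 5.5, 14.7]
finger_gap: 0.004
gripper_force: 7.2
```

Force rises softly. I'll lift off and look.

Request:
step_arm([
  {"hand":0,"tx":0,"ty":0,"tz":-6,"yaw":0},
  {"hand":0,"tx":0,"ty":0,"tz":-30,"yaw":0},
  {"hand":0,"tx":0,"ty":0,"tz":-35,"yaw":0},
  {"hand":0,"tx":-20,"ty":0,"tz":-35,"yaw":0},
  {"hand":0,"tx":-36,"ty":0,"tz":-20,"yaw":0},
  {"hand":0,"tx":-40,"ty":0,"tz":0,"yaw":0},
  {"hand":0,"tx":-40,"ty":0,"tz":0,"yaw":0},
  {"hand":0,"tx":0,"ty":0,"tz":0,"yaw":0},
  {"hand":0,"tx":0,"ty":0,"tz":0,"yaw":0},
])

```text
t: 11.1
tool_pos: [0.4033, 0.1638, 0.2043]
ee_rot: [3.141, -0.001, 0.405]
contact_force: [0.7, -0.4, -0.0]
finger_gap: 0.005
gripper_force: 0.0
```

```bash
python3 -c "
from fit import *
s=snap('side','s3');w=snap('wrist','w3')
for q in [(42,149.5,77),(42,179,78)]: print(proj(s,W(p,q)),proj(w,W(p,q)))
b1=s['image'][160:290,290:420];B=cv2.resize(b1,(400,400),interpolation=2);A=cv2.resize(w['image'],(400,300))
cv2.imwrite('pics/s3c.png',np.hstack([B,np.vstack([A,np.zeros((100,400,3),np.uint8)])]))"; python3 where.py
```

```text
[359.89947597 208.88276007] [300.62705183  63.80647849]
[360.06463857 203.82097723] [263.06210939  63.58616285]
t 11.2 jig [-92.1 137.8 204. ] rot [ 3.141e+00 -1.000e-03  4.050e-01] 0.406 F [ 0.5  1.  -0.3] 0.0039963392149531506
```

View pics/s3c.png

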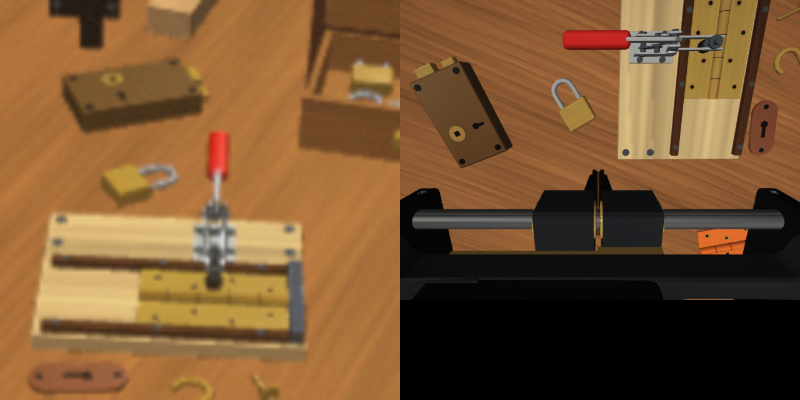

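The side view shows the foot down on the hinge's leaf and the red handle lying level. Its tip is at full-image (361,203), against (360,204) predicted for locked. Finger contact at z ≈ 83 mm also agrees with the locked height of 84 mm. The robot is clear and the bystanders haven't moved, so I'm handing in.

```bash
python3 -c "
from bench import *
print(job_done())"
```

```text
the job is handed in; nothing more can be done
None
```

The hinge is home against the end stop and the clamp reads as locked with its foot on the leaf, judged from camera views and finger contact height. The job was handed in at about 11 s, and no verdict was returned.

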